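# Centre the bowl and zero the touch-free kitchen scale

### The job

Get the kitchen scale ready for weighing: with the outside of the fingers gently push the blue bowl, without pinching, lifting or tipping it, to the middle of the scale's round steel platter. Then let go of it and zero the scale with its touch-free eye: with the fingers pointing down, hold the fingertips still about two or three centimetres above the eye with the green ring for two full seconds, and after that draw the hand at least 20 cm away. Never touch the scale itself, keep the fingertips away from the eye with the orange ring (it changes the units), and leave everything else on the worktop where it stands.

Things in the scene. Friction and masses are not known exactly. Their poses are not given: they have to be found in the camera images.
- scale: White kitchen scale fixed on the worktop, 240 (its x) x 190 (its y) x 22 mm high. Origin: centre of its underside, z up. Its -x end is the control panel: a dark display in the middle and a sensor eye either side of it. Turned up to 0.8 rad either way. Fixed kitchen equipment (saucepan, toaster, kettle, knife block) stands along the back and sides only.
- platter (a point): Centre of the top face of the round steel platter, 160 mm in diameter, which stands 4 mm proud of the scale: 30 mm to the scale's +x from its centre, 26 mm above the worktop. Axes as the scale's.
- zero_eye (a point): Centre of the zeroing eye, a dark dot with a green ring, 28 mm across, flush in the scale's panel (24 mm above the worktop; 92 mm to the scale's -x and 64 mm to its -y from its centre). It senses a fingertip held over it, from just above it up to about 50 mm; nothing moves or lights up when it does. The closed fingers make the best pointer. Axes as the scale's.
- units_eye (a point): Centre of the units eye, like the other but with an orange ring, at the other end of the display (92 mm to the scale's -x, 64 mm to its +y). It triggers when the gripper's tool point comes within 30 mm of it sideways while lower than 75 mm above it.
- bowl: Loose blue ceramic bowl, empty, about 0.3 to 0.55 kg, on the platter, 30 to 45 mm out of centre to the scale's +y. 55 mm high, outer radius 46 mm at the foot, 63 mm at 30 mm height, 68 mm at the rim; wall 4 mm. Origin: centre of its underside, z up; yaw means nothing. Pushed sideways anywhere up to the rim it slides with a few newtons without tipping; over 15 N is rough.
- spice_jar: Loose amber glass spice jar with a black cap, radius 24 mm, 95 mm high, standing beside the scale on its -y side. Origin: centre of the underside.
- pepper_mill: Loose dark wooden pepper mill, radius 27 mm, 134 mm high, standing beside the scale on its -y side. Origin: centre of the underside.
- mug: Loose white mug, radius 40 mm with a handle reaching about 35 mm farther to its +y, 92 mm high. Origin: centre of the underside.
- tea_tin: Loose yellow round tin, radius 42 mm, 130 mm high. Origin: centre of the underside.
- soap: Loose green soap bottle with a white pump, 50 x 75 mm, 179 mm high over the pump. Origin: centre of the underside.
Mind the look-alikes: they are no part of the job. Of the things that look like the bowl, the smallest one is meant.

How it is judged (in metres and radians):
On the way, in this order (a step that is already met when the one before it is completed fails the run):
1. the bowl stands still and untouched in the middle of the platter (within 15 mm) (horizontal distance between bowl and platter below 0.015 m and z of bowl in the frame of platter between -0.004 and 0.004 m and angle between bowl's own z axis and vertical below 0.06 rad and linear speed of bowl below 0.01 m/s and contact force between the arm and bowl below 0.1 N), for 0.2 s.
2. the fingertips, pointing down, are held just above the green-ringed eye (tool point within 20 mm sideways, 21 to 75 mm above it) while the bowl stays centred (all of step 1 and horizontal distance between the grasp point and zero_eye below 0.02 m and z of the grasp point in the frame of zero_eye between 0.021 and 0.075 m and angle between the grasp point's own z axis and vertical above 2.1 rad), for 1.7 s.
At the end, for the whole second after the job is handed in: The bowl stands upright, at rest and untouched on the platter, its centre within 15 mm of the platter's centre, and the tool point has been drawn more than 150 mm away from the green-ringed eye (all of step 1 and distance between the grasp point and zero_eye above 0.15 m and angular speed of bowl below 0.1 rad/s).
It fails at once if the bowl is lifted off or falls off the platter (more than 10 mm), or tipped (more than 17 degrees) (z of bowl in the frame of platter above 0.01 m or z of bowl in the frame of platter below -0.01 m or angle between bowl's own z axis and vertical above 0.3 rad).
It fails at once if the bowl is pinched or shoved with more than 15 N (contact force between the arm and bowl above 15 N).
It fails at once if the robot touches the scale (more than 1 N) (contact force between the arm and scale above 1 N).
It fails at once if the tool point comes over the orange-ringed eye (within 30 mm sideways, less than 75 mm above it) (horizontal distance between the grasp point and units_eye below 0.03 m and z of the grasp point in the frame of units_eye below 0.075 m).
It fails at once if another thing on the worktop is moved more than 25 mm or tipped (distance of any of spice_jar, pepper_mill, mug, tea_tin, soap from where it was at the start of the episode above 0.025 m or angle between any of spice_jar, pepper_mill, mug, tea_tin, soap's own z axis and vertical above 0.3 rad).
It also fails if it takes over 48 s, if anything falls off the work surface, if the arm or the gripper's body presses on something with over 40 N, if the wrist force passes 120 N, or if a joint passes its speed limit or range.

### The arm

A 6-joint arm with a two-finger parallel gripper is mounted at the origin on the work surface. World frame = base frame: x ahead of the robot, y to its left, z up, the work surface at z = 0. Lengths are in mm, angles in rad, forces in N, time in s.
With the tool pointing down it reaches from about 275 to 1000 mm from the base axis. Payload 8.4 kg.
Tool frame: the origin (TCP) lies between the finger pads, 19 mm behind the fingertips; this is the grasp point; z points along the fingers, y is the line along which they close (so a half turn about z gives the same grasp; the last joint's range is limited). The gripper opens to 85 mm and grips with 20 to 120 N. Pads are 22 mm wide; open, the fingers measure 114 mm over their backs; the gripper's body (76 mm by 85 mm) begins 54 mm behind the grasp point. The pads swing forward as they close: fully open they stand 13 mm farther back than shut.
Start: joints at [-1.328, 0.353, 1.633, -0, 1.155, -0.002], TCP at [151.475, -606.369, 249.981] pointing down, gripper open.
Joint ranges: [-2.63, 2.63], [-0.92, 2.1], [0.06, 2.66], [-1.3, 4.44], [0, 2.69], [-3.02, 3.02]. Speed limits (rad/s): [2.22, 2.22, 2.79, 3.14, 3.14, 3.14].

### API

Orientations are given as [roll, pitch, yaw] about the fixed x, y, z axes, in that order (R = Rz(yaw) Ry(pitch) Rx(roll)).
In Python, from rig import sense, grab_frame, sign_off gives the robot as it stands. The module is installed in compiled form; this text tells all that it offers.
- The arm moves only by the tool send_rows, never from a script. Its argument "moves" is a list that holds one entry, the list of rows, each a list of 7 numbers: the shift along the world's x, y, z in m, then the turn, a rotation vector about the world's x, y, z in rad, then the opening, from -1 (shut) to 1 (fully open). In form: [[[dx, dy, dz, rx, ry, rz, jaw], ...]]. A call has 1 to 10 rows; each row shifts and turns the commanded pose from where the row before left it; what a row does not reach is not made up. A row lasts 1/10 s, in which the tool goes at most 50 mm and 8.59 degrees, less where a joint would pass 70% of its speed; a pose out of reach is approached as far as the arm can. A call with a gripper value outside its range is refused whole. The fingers move at their own pace and stop on an object; "grip_force" is the grip in N (left out, the last holds). Time passes only in rows, so rows that do not move let the fingers close. It gives the time, the measured TCP pose, the force, the opening and the grip force at its end, in the units of the state.
- sense(): the state, without advancing time (a new reading comes with each control period).
- grab_frame(name): name is "side" or "top"; returns a dict with "img" (384x512x3 uint8, red, green, blue), "mtx" (3x3 intrinsics, pixels), "rvec" (rotation vector, rad) and "tvec" (3), from world to camera coordinates, as OpenCV has them. Camera axes: x right, y down, z forward; pixel columns grow to the right and rows downward; lengths in mm; the calibration is good to about 2 mm. A picture is of the moment at which its call begins. There is no depth.
- sign_off(): hands the job in; it is judged then, once.
The state is a dict: "clock": time; "qpos": joint angles; "qvel": joint speeds; "joint_efforts": joint torques, N m; "eef_pos": TCP position; "tcp_rot": TCP orientation; "contact_force": force on the tool from outside, world axes, zero at the start; "wrist_torque": the same for the moment, N m; "opening": opening from 0.0 (shut) to 1.0 (fully open); "grasp_force": force on a finger pad.
Only numpy, scipy, OpenCV 4.12 (cv2) and the standard library are available. Lean on these libraries where they do the work, as an engineer would, in place of code of your own. Each camera call takes 0.05 s, during which the arm holds its last target. There are 200 camera calls.

## Working session

There is one attempt and no reset: what is moved stays moved. The work goes in short steps, Python scripts to look and compute and a tool call to move; the robot and the scene stay as the last step left them, time stands still between calls to the robot, and variables do not carry over. Pictures are saved under pics/ and viewed, at most 10 in all, crops included, and the job is handed in when it is done.

Besides the shell and the picture viewer there is one more tool, called as name(argument=value, ...), one argument or row to a line, values as JSON. send_rows: Moves the arm, as the interface text tells. Its arguments: {"type":"object","properties":{"moves":{"type":"array"},"grip_force":{"type":"number"}},"required":["moves"]}

```bash
mkdir -p pics; cat > h.py <<'E'
import numpy as np, cv2
from rig import sense, grab_frame, sign_off
def ray(f,uv,z):
    R=cv2.Rodrigues(np.array(f["rvec"],float))[0];t=np.array(f["tvec"],float).ravel()
    p=cv2.undistortPoints(np.array(uv,float).reshape(-1,1,2),np.array(f["mtx"],float),None).reshape(-1,2)
    d=np.c_[p,np.ones(len(p))]@R; c=-R.T@t
    return c+d*((z-c[2])/d[:,2])[:,None]
def proj(f,X):
    return cv2.projectPoints(np.array(X,float).reshape(-1,3),np.array(f["rvec"],float),np.array(f["tvec"],float),np.array(f["mtx"],float),None)[0].reshape(-1,2)
E
python3 - <<'E'
from h import *
for n in("top","side"):
    f=grab_frame(n); np.save(f"pics/{n}0.npy",f,allow_pickle=True)
    cv2.imwrite(f"pics/{n}0.png",cv2.resize(f["img"][:,:,::-1],(800,600),interpolation=cv2.INTER_CUBIC))
    R=cv2.Rodrigues(np.array(f["rvec"],float))[0];print(n,-R.T@np.array(f["tvec"]).ravel(),ray(f,[[0,0],[511,0],[511,383],[0,383]],0).round())
print(sense())
E
```

```text
top [ 4.17732820e+02 -1.17958681e-01  1.11462234e+03] [[1251.  838.    0.]
 [1198. -892.    0.]
 [ -27. -757.    0.]
 [  12.  771.    0.]]
side [462.08878248 783.11972385 645.53997498] [[ 3610. -3596.     0.]
 [-1674. -3174.     0.]
 [   57.   448.     0.]
 [  945.   495.     0.]]
{'clock': 0.1, 'qpos': array([-1.32839226e+00,  3.53579458e-01,  1.63403388e+00,  4.13961941e-05,
        1.15518888e+00, -2.42512781e-03]), 'qvel': array([ 0.00227089, -0.00344041, -0.00188187,  0.00156644,  0.0001474 ,
        0.00079289]), 'joint_efforts': array([ 4.58450486e-04, -6.06357121e+01, -3.42820251e+01,  7.35179606e-05,
        3.94820992e-03,  1.32280555e-06]), 'eef_pos': array([ 151.39824614, -605.98822866,  249.34745652]), 'tcp_rot': array([-3.14038318e+00, -4.07851861e-05,  2.44812429e-01]), 'contact_force': array([-0.23991521,  0.27331765, -0.45846164]), 'wrist_torque': array([-0.01140237,  0.00582741, -0.02749611]), 'grasp_force': 0.0, 'opening': 0.9972154867765947}
```

View pics/top0.png

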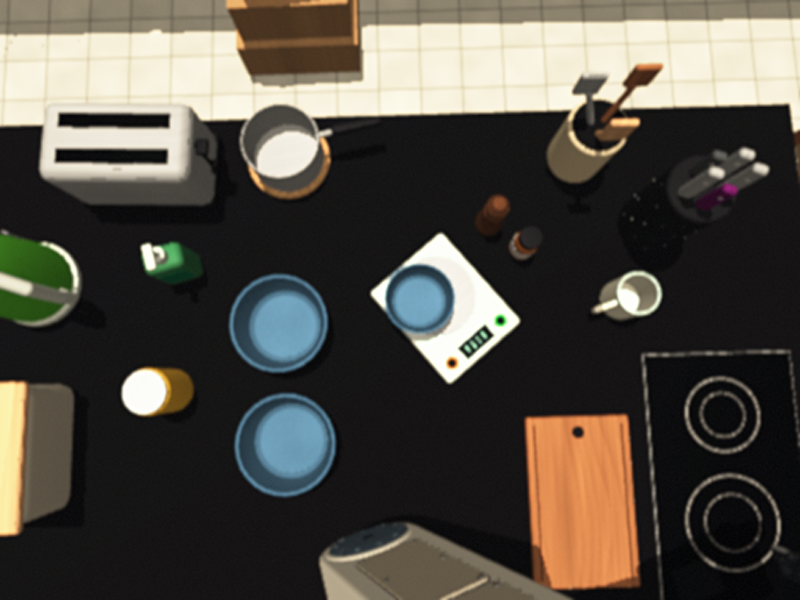

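View pics/side0.png

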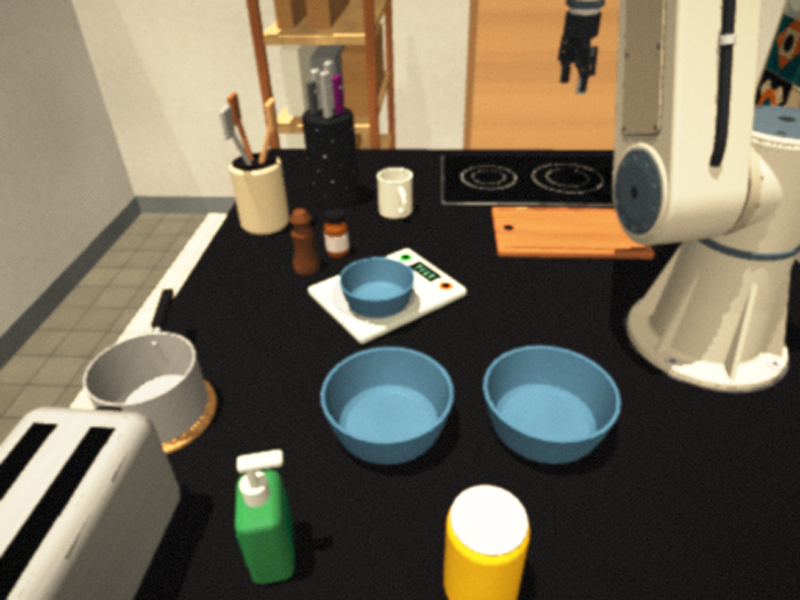

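The top view (800x600 pixels) shows three blue bowls, at (420,299), (279,323) and (285,444). The one on the scale at (420,299) is clearly the smallest and stands on the platter, so it is the one meant. The green eye is at (500,320), the orange eye at (452,362), the jar at (525,243) and the mill at (493,215).

```bash
cat > m.py <<'E'
from h import *
def blobs(f,lo,hi,amin=4):
    hsv=cv2.cvtColor(f["img"],cv2.COLOR_RGB2HSV); m=cv2.inRange(hsv,lo,hi)
    n,l,s,c=cv2.connectedComponentsWithStats(m); return [(c[i],s[i,4],(l==i).astype(np.uint8)) for i in range(1,n) if s[i,4]>=amin]
def bowl(f,near,z=81):
    b=[x for x in blobs(f,(95,70,40),(115,255,255),200) if np.hypot(*(x[0]-near))<45]
    b=max(b,key=lambda x:x[1]); c=max(cv2.findContours(b[2],0,cv2.CHAIN_APPROX_NONE)[0],key=cv2.contourArea)
    h=cv2.convexHull(c).reshape(-1,2); p=ray(f,h,z)[:,:2].astype(np.float32)
    return cv2.minEnclosingCircle(p)
E
python3 - <<'E'
from m import *
f=np.load("pics/top0.npy",allow_pickle=True).item(); g=np.load("pics/side0.npy",allow_pickle=True).item()
cv2.imwrite("pics/c.png",cv2.resize(f["img"][130:260,215:375,::-1],(800,650))[:600])
for n,F in(("top",f),("side",g)):
    E={}
    for k,lo,hi in(("green",(45,120,100),(75,255,255)),("orange",(8,150,130),(22,255,255))):
        for c,a,_ in blobs(F,lo,hi,4):
            p=ray(F,[c],24)[0]
            if 350<p[0]<750 and abs(p[1])<300 and a<400: print(n,k,c.round(1),a,p.round(1))
near=np.array([269,191]);print("top bowl",bowl(f,near),"side",bowl(g,np.array([241,182])))
hsv=cv2.cvtColor(f["img"],cv2.COLOR_RGB2HSV); m=((hsv[...,2]>150)&(hsv[...,1]<60)).astype(np.uint8); w=np.zeros_like(m);w[140:255,230:340]=1
m=m*w|cv2.inRange(hsv,(95,70,40),(115,255,255))//255*w*(np.arange(512)>230)
c=max(cv2.findContours(m,0,2)[0],key=cv2.contourArea)
pp=ray(f,c.reshape(-1,2),22)[:,:2].astype(np.float32);print("scale rect",cv2.minAreaRect(pp))
E
```

```text
top green [319.8 204.5] 26 [ 520.4 -209.2   24. ]
top orange [289.2 231.6] 21 [ 439.6 -111.4   24. ]
side green [259.1 164.4] 12 [ 523.2 -201.6   24. ]
side orange [213.5 162. ] 4 [ 671.1 -211.9   24. ]
side orange [284.9 182.6] 19 [ 441.7 -103.4   24. ]
top bowl ((557.9850463867188, -45.8865966796875), 66.7948226928711) side ((561.920166015625, -25.148014068603516), 90.10787200927734)
scale rect ((548.3746948242188, -98.83085632324219), (241.1686248779297, 196.5587158203125), 39.439876556396484)
```

View pics/c.png

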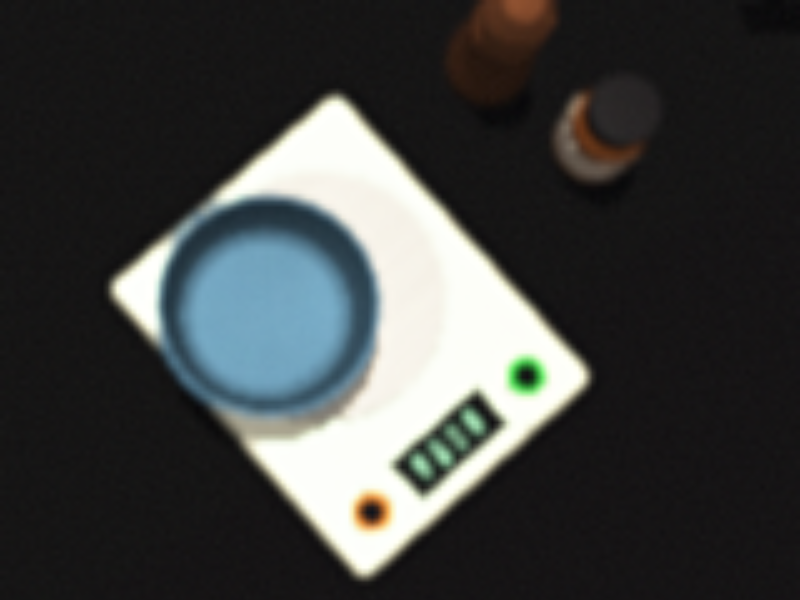

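The crop confirms it: the small bowl stands on the platter, off toward the orange-eye side. Green eye is at about (520,-209), orange at (440,-111), and their spacing of 127 mm matches the 128 mm expected. Scale yaw is 0.69, the platter is at about (573,-81.5) and the bowl at (558,-46). I'll traverse to the bowl's far side with the fingers closed.

send_rows(
  moves=[
    [[0.018,0.033,0,0,0,0.0075,-1],[0.018,0.033,0,0,0,0.0075,-1],[0.018,0.033,0,0,0,0.0075,-1],[0.018,0.033,0,0,0,0.0075,-1],[0.018,0.033,0,0,0,0.0075,-1],[0.018,0.033,0,0,0,0.0075,-1],[0.018,0.033,0,0,0,0.0075,-1],[0.018,0.033,0,0,0,0.0075,-1],[0.018,0.033,0,0,0,0.0075,-1],[0.018,0.033,0,0,0,0.0075,-1]],
  ],
)

```text
clock: 1.1
eef_pos: [331.8, -274.9, 249.9]
tcp_rot: [-3.141, 0.0, 0.32]
contact_force: [0.7, -0.6, 0.8]
opening: -0.003
grasp_force: 0.0
```

send_rows(
  moves=[
    [[0.018,0.033,0,0,0,0.0075,-1],[0.018,0.033,0,0,0,0.0075,-1],[0.018,0.033,0,0,0,0.0075,-1],[0.018,0.033,0,0,0,0.0075,-1],[0.018,0.033,0,0,0,0.0075,-1],[0.018,0.033,0,0,0,0.0075,-1],[0.018,0.033,0,0,0,0.0075,-1],[0.018,0.033,0,0,0,0.0075,-1],[0.018,0.033,0,0,0,0.0075,-1],[0,0,0,0,0,0,-1]],
  ],
)

```text
clock: 2.1
eef_pos: [495.2, 23.8, 249.8]
tcp_rot: [-3.141, -0.001, 0.39]
contact_force: [-0.2, -1.0, 0.4]
opening: -0.001
grasp_force: 0.0
```

send_rows(
  moves=[
    [[0.01,0.016,0,0,0,0,-1],[0.01,0.016,0,0,0,0,-1],[0,0,-0.03,0,0,0,-1],[0,0,-0.04,0,0,0,-1],[0,0,-0.04,0,0,0,-1],[0,0,-0.04,0,0,0,-1],[0,0,-0.025,0,0,0,-1],[0,0,-0.01,0,0,0,-1],[0,0,0,0,0,0,-1],[0,0,0,0,0,0,-1]],
  ],
)

```text
clock: 3.1
eef_pos: [514.3, 52.7, 65.9]
tcp_rot: [3.141, -0.001, 0.387]
contact_force: [-0.3, -0.9, -0.5]
opening: -0.002
grasp_force: 0.0
```

```bash
python3 - <<'E'
from m import *
s=sense();print(s["eef_pos"],s["contact_force"])
f=grab_frame("side");u=proj(f,s["eef_pos"])[0].astype(int);print(u)
a,b=max(u[1]-80,0),max(u[0]-110,0)
cv2.imwrite("pics/s1.png",cv2.resize(f["img"][a:a+150,b:b+200,::-1],(800,600)))
E
```

```text
[514.3003488   52.67039288  65.89822011] [-0.33355908 -0.9137883  -0.45732796]
[257 203]
```

View pics/s1.png

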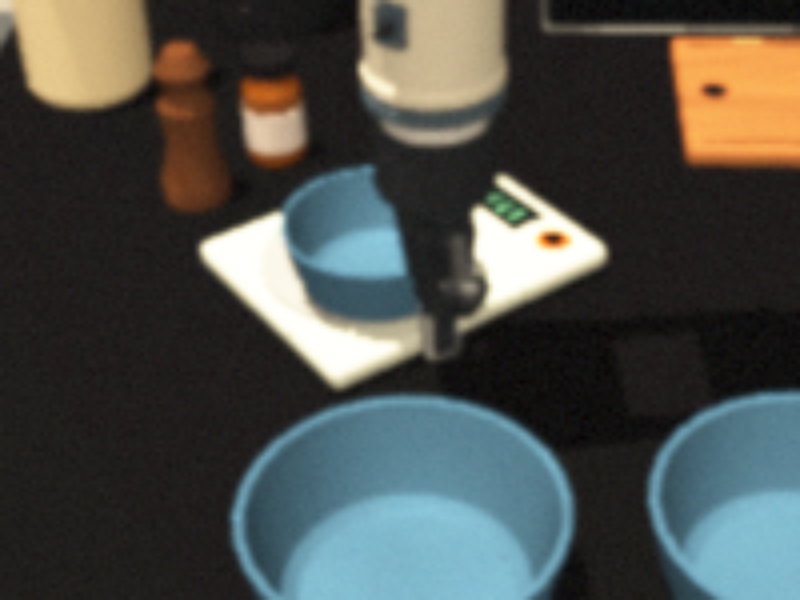

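The fingers hang free beside the bowl, at crop (440,330), just outside the scale's +y edge. I'll push slowly toward the platter centre.

send_rows(
  moves=[
    [[0.0019,-0.0046,-0.001,0,0,0,-1],[0.0019,-0.0046,-0.001,0,0,0,-1],[0.0019,-0.0046,0,0,0,0,-1],[0.0012,-0.0028,0,0,0,0,-1],[0.0012,-0.0028,0,0,0,0,-1],[0.0012,-0.0028,0,0,0,0,-1],[0.0012,-0.0028,0,0,0,0,-1],[0.0012,-0.0028,0,0,0,0,-1]],
  ],
)

```text
clock: 3.95
eef_pos: [525.2, 24.6, 62.9]
tcp_rot: [-3.142, 0.0, 0.387]
contact_force: [0.3, 0.3, -0.4]
opening: 0.001
grasp_force: 0.1
```

send_rows(
  moves=[
    [[0.0012,-0.0028,0,0,0,0,-1],[0.0012,-0.0028,0,0,0,0,-1],[0.0012,-0.0028,0,0,0,0,-1],[0.0012,-0.0028,0,0,0,0,-1],[0.0012,-0.0028,0,0,0,0,-1]],
  ],
)

```text
clock: 4.45
eef_pos: [531.2, 10.6, 62.9]
tcp_rot: [-3.141, 0.0, 0.387]
contact_force: [-0.3, 1.7, 0.4]
opening: -0.0
grasp_force: 1.2
```

```bash
python3 - <<'E'
from m import *
s=sense();print(s["eef_pos"],s["contact_force"])
f=grab_frame("top");g=grab_frame("side")
try: print(bowl(f,np.array([269,191])))
except Exception as e: print(e)
cv2.imwrite("pics/p1.png",np.hstack([cv2.resize(f["img"][130:260,215:345,::-1],(400,400)),cv2.resize(g["img"][130:260,180:310,::-1],(400,400))]))
E
```

```text
[531.19823337  10.62999453  62.94626344] [-0.32321514  1.7308853   0.39946472]
((568.7476196289062, -92.3546142578125), 55.73912048339844)
```

View pics/p1.png

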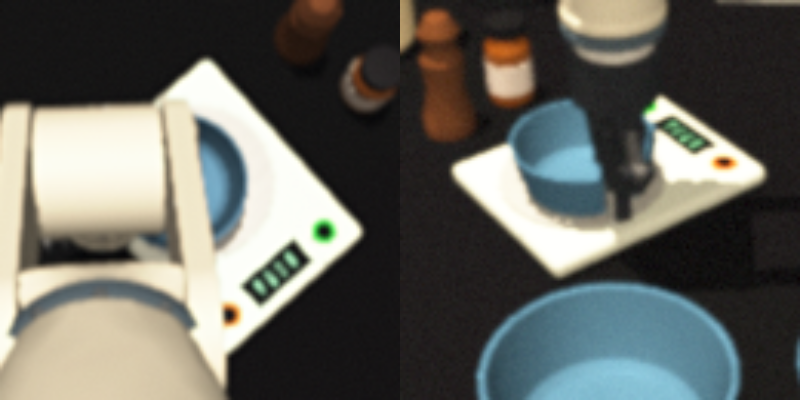

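Left, the arm covers the bowl's left part in the top view, and the bowl's right rim shows at crop (247,185). Right, the finger is at the bowl wall with about 1.7 N on it. I'll fit the visible arc with the known radius.

```bash
cat >> m.py <<'E'
from scipy.optimize import least_squares
def arc(f,c0,R=66.8):
    hsv=cv2.cvtColor(f["img"],cv2.COLOR_RGB2HSV); m=cv2.inRange(hsv,(95,70,40),(115,255,255))
    m[:, :235]=0
    c=np.vstack([k for k in cv2.findContours(m,0,1)[0] if cv2.contourArea(k)>30]).reshape(-1,2); p=ray(f,c,81)[:,:2]
    p=p[np.hypot(*(p-c0).T)<110]
    # rim edge only: neighbour to the right/outside is white
    r=least_squares(lambda x:np.hypot(*(p-x[:2]).T)-R,c0,loss="soft_l1",f_scale=1.0)
    res=np.hypot(*(p-r.x).T)-R
    return r.x.round(1),int((abs(res)<2).sum()),len(p)
E
python3 - <<'E'
from m import *
f0=np.load("pics/top0.npy",allow_pickle=True).item()
print(arc(f0,np.array([560.,-45])))
f=grab_frame("top")
for c in([560.,-55],[570.,-75]):print(arc(f,np.array(c)))
E
```

```text
(array([558.1, -46.3]), 40, 125)
(array([564.6, -55.8]), 20, 79)
(array([564.6, -55.8]), 20, 79)
```

send_rows(
  moves=[
    [[0.001,-0.0028,0,0,0,0,-1],[0.001,-0.0028,0,0,0,0,-1],[0.001,-0.0028,0,0,0,0,-1],[0.001,-0.0028,0,0,0,0,-1],[0.001,-0.0028,0,0,0,0,-1],[0.001,-0.0028,0,0,0,0,-1],[0.0007,-0.002,0,0,0,0,-1]],
  ],
)

```text
clock: 5.3
eef_pos: [538.0, -8.3, 63.0]
tcp_rot: [3.142, -0.0, 0.387]
contact_force: [-0.5, 0.9, -0.6]
opening: -0.001
grasp_force: 1.2
```

```bash
python3 - <<'E'
from m import *
s=sense();print(s["eef_pos"],s["contact_force"])
f=grab_frame("top");print(arc(f,np.array([570.,-70])))
E
```

```text
[538.00575537  -8.27870628  62.98884374] [-0.53659846  0.94131595 -0.55680391]
(array([572.1, -73.4]), 16, 68)
```

send_rows(
  moves=[
    [[0.0003,-0.003,0,0,0,0,-1],[0.0003,-0.003,0,0,0,0,-1],[0,0,0,0,0,0,-1],[-0.002,0.005,0,0,0,0,-1],[-0.007,0.015,0,0,0,0,-1],[-0.01,0.02,0,0,0,0,-1],[0,0,0.03,0,0,0,-1],[0,0,0.04,0,0,0,-1],[0,0,0.04,0,0,0,-1],[0,0,0.04,0,0,0,-1]],
  ],
)

```text
clock: 6.35
eef_pos: [518.6, 27.2, 214.4]
tcp_rot: [-3.141, 0.0, 0.388]
contact_force: [0.8, -0.1, 0.5]
opening: -0.0
grasp_force: 0.0
```

send_rows(
  moves=[
    [[-0.015,-0.03,0.01,0,0,0,-1],[-0.02,-0.04,0,0,0,0,-1],[-0.02,-0.04,0,0,0,0,-1],[-0.02,-0.04,0,0,0,0,-1],[-0.02,-0.04,0,0,0,0,-1],[-0.02,-0.04,0,0,0,0,-1],[-0.02,-0.04,0,0,0,0,-1],[-0.02,-0.04,0,0,0,0,-1],[0,-0.04,0,0,0,0,-1],[0,0,0,0,0,0,-1]],
  ],
)

```text
clock: 7.35
eef_pos: [364.6, -327.1, 223.4]
tcp_rot: [3.139, -0.0, 0.384]
contact_force: [0.8, 0.6, 0.5]
opening: -0.001
grasp_force: 0.0
```

```bash
python3 - <<'E'
from m import *
s=sense();print(s["clock"],s["eef_pos"],s["contact_force"])
f=grab_frame("top");g=grab_frame("side");print(arc(f,np.array([573.,-80])),bowl(f,proj(f,[573,-81,81])[0]))
for k,lo,hi in(("green",(45,120,100),(75,255,255)),("orange",(8,150,130),(22,255,255))):
    for c,a,_ in blobs(f,lo,hi,4):
        p=ray(f,[c],24)[0]
        if 400<p[0]<560 and -240<p[1]<-80: print(k,c.round(1),a,p.round(1))
cv2.imwrite("pics/p2.png",np.hstack([cv2.resize(f["img"][130:260,215:345,::-1],(400,400)),cv2.resize(g["img"][130:260,180:310,::-1],(400,400))]))
E
```

```text
7.35 [ 364.63987835 -327.140853    223.3601581 ] [0.78020898 0.58766101 0.46675735]
(array([576.1, -86.2]), 16, 121) ((574.5489501953125, -85.882080078125), 65.01124572753906)
green [319.8 204.5] 26 [ 520.4 -209.2   24. ]
orange [289.2 231.6] 21 [ 439.6 -111.4   24. ]
```

View pics/p2.png

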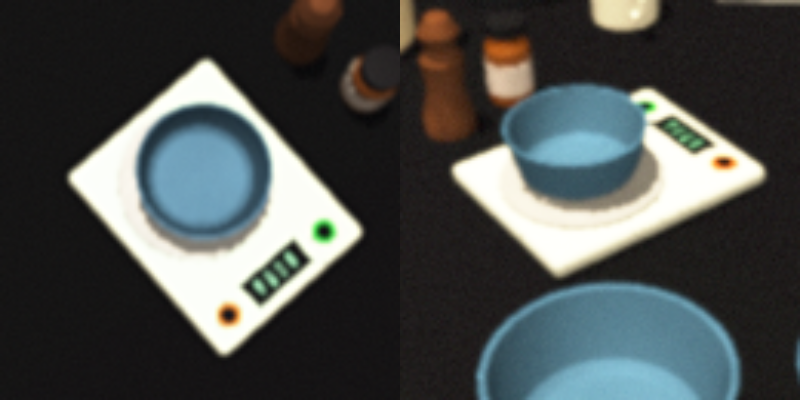

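The bowl stands upright and free, about 5 mm from the platter centre: bowl at (575,-86), platter at about (573.5,-82). In the crop its rim is centred at (204,172), with the platter showing around it. Next I'll hover over the green eye.

send_rows(
  moves=[
    [[0.02,0.015,0,0,0,0,-1],[0.034,0.026,0,0,0,0,-1],[0.034,0.026,0,0,0,0,-1],[0.034,0.026,0,0,0,0,-1],[0.034,0.026,0,0,0,0,-1],[0,0,0,0,0,0,-1]],
  ],
)

```text
clock: 8.05
eef_pos: [523.8, -200.1, 223.0]
tcp_rot: [-3.141, -0.002, 0.392]
contact_force: [-0.1, -0.8, -0.2]
opening: 0.003
grasp_force: 0.0
```

send_rows(
  moves=[
    [[0,0,-0.025,0,0,0,-1],[0,0,-0.035,0,0,0,-1],[0,0,-0.035,0,0,0,-1],[0,0,-0.03,0,0,0,-1],[0,0,-0.02,0,0,0,-1],[0,0,-0.01,0,0,0,-1],[0,0,0,0,0,0,-1],[0,0,0,0,0,0,-1]],
  ],
)

```text
clock: 8.85
eef_pos: [520.8, -204.6, 68.8]
tcp_rot: [3.141, -0.0, 0.388]
contact_force: [-0.2, -0.5, 0.7]
opening: 0.001
grasp_force: 0.0
```

```bash
python3 - <<'E'
from m import *
s=sense();print(s["clock"],s["eef_pos"],s["contact_force"])
g=grab_frame("side")
cv2.imwrite("pics/p3.png",cv2.resize(g["img"][110:230,190:310,::-1],(500,500)))
E
```

```text
8.85 [ 520.79620133 -204.63056195   68.76476385] [-0.22051469 -0.51091957  0.70336231]
```

View pics/p3.png

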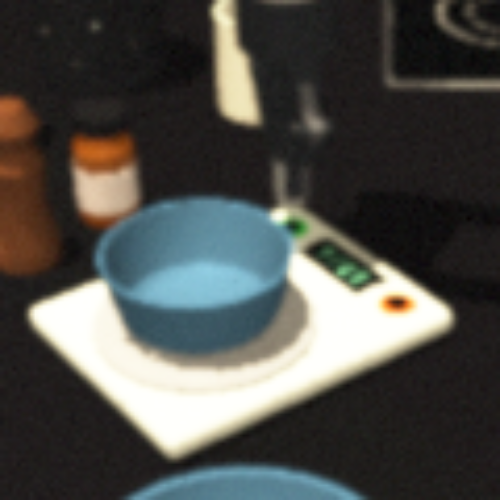

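The fingertips at (292,200) are just above the green eye at (293,228), and the bowl is untouched. I'll hold still here.

send_rows(
  moves=[
    [[0,0,0,0,0,0,-1],[0,0,0,0,0,0,-1],[0,0,0,0,0,0,-1],[0,0,0,0,0,0,-1],[0,0,0,0,0,0,-1],[0,0,0,0,0,0,-1],[0,0,0,0,0,0,-1],[0,0,0,0,0,0,-1],[0,0,0,0,0,0,-1],[0,0,0,0,0,0,-1]],
  ],
)

```text
clock: 9.9
eef_pos: [520.5, -205.0, 68.0]
tcp_rot: [-3.142, 0.0, 0.387]
contact_force: [-0.0, -0.7, -0.9]
opening: -0.003
grasp_force: 0.0
```

send_rows(
  moves=[
    [[0,0,0,0,0,0,-1],[0,0,0,0,0,0,-1],[0,0,0,0,0,0,-1],[0,0,0,0,0,0,-1],[0,0,0,0,0,0,-1],[0,0,0,0,0,0,-1],[0,0,0,0,0,0,-1],[0,0,0,0,0,0,-1],[0,0,0,0,0,0,-1],[0,0,0,0,0,0,-1]],
  ],
)

```text
clock: 10.9
eef_pos: [520.5, -205.0, 68.0]
tcp_rot: [3.142, -0.0, 0.387]
contact_force: [0.1, 0.3, 0.2]
opening: 0.001
grasp_force: 0.0
```

send_rows(
  moves=[
    [[0,0,0,0,0,0,-1],[0,0,0,0,0,0,-1],[0,0,0,0,0,0,-1],[0,0,0,0,0,0,-1],[0,0,0,0,0,0,-1],[0,0,0,0,0,0,-1]],
  ],
)

```text
clock: 11.5
eef_pos: [520.5, -205.0, 68.0]
tcp_rot: [-3.142, -0.0, 0.387]
contact_force: [-1.5, -0.5, 1.0]
opening: -0.001
grasp_force: 0.0
```

send_rows(
  moves=[
    [[0,0,0.02,0,0,0,-1],[0,0,0.04,0,0,0,-1],[0,0,0.04,0,0,0,-1],[0,0,0.04,0,0,0,-1],[-0.02,-0.02,0.02,0,0,0,-1],[-0.03,-0.025,0,0,0,0,-1],[-0.03,-0.025,0,0,0,0,-1],[-0.03,-0.025,0,0,0,0,-1],[-0.03,-0.025,0,0,0,0,-1],[0,0,0,0,0,0,-1]],
  ],
)

```text
clock: 12.5
eef_pos: [377.5, -326.9, 228.0]
tcp_rot: [3.141, 0.001, 0.384]
contact_force: [0.1, -0.3, -0.2]
opening: 0.0
grasp_force: 0.0
```

send_rows(
  moves=[
    [[0,0,0,0,0,0,-1],[0,0,0,0,0,0,-1],[0,0,0,0,0,0,-1]],
  ],
)

```text
clock: 12.8
eef_pos: [381.3, -324.4, 227.9]
tcp_rot: [-3.141, -0.0, 0.389]
contact_force: [0.6, -0.1, -0.8]
opening: 0.0
grasp_force: 0.0
```

```bash
python3 - <<'E'
from m import *
s=sense();print(s["clock"],s["eef_pos"],np.linalg.norm(s["eef_pos"]-[520.4,-209,24]))
f=grab_frame("top");print(bowl(f,proj(f,[573,-81,81])[0]))
if np.linalg.norm(s["eef_pos"]-[520.4,-209,24])>200: print(sign_off())
E
```

```text
12.8 [ 381.25801211 -324.36190583  227.93936659] 272.507114321115
((574.5489501953125, -85.882080078125), 65.01124572753906)
the job is handed in; nothing more can be done
None
```

The job is handed in at 12.8 s: I pushed the bowl to about 5 mm from the platter's centre by my camera measurement, held the closed fingertips about 25 mm above the green-ringed eye for over 2.5 s, then drew the hand about 27 cm away; sign-off returned no verdict.

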